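# Unstack the porcelain dish onto the heater

### The arm

A 7-joint arm with a two-finger parallel gripper is mounted at the origin on the work surface. World frame = base frame: x ahead of the robot, y to its left, z up, the work surface at z = 0. Lengths are in m, angles in rad, forces in N, time in s.
With the tool pointing down it reaches from about 0.4 to 0.85 m from the base axis. Payload 10.4 kg.
Tool frame: the origin (TCP) lies midway between the tips of the shut fingers; the grasp point (between the pads) lies 19 mm behind it; z points along the fingers, x is the direction in which the jaws open and shut, and the axes are right-handed (so a half turn about z gives the same grasp; the last joint's range is limited). The gripper opens to 85 mm and grips with 20 to 120 N. Pads are 22 mm wide; open, the fingers measure 114 mm over their backs; the gripper's body (76 mm by 85 mm) begins 54 mm behind the grasp point. The pads swing forward as they close: fully open they stand 13 mm farther back than shut.
Start: joints at [1.258, 0.332, -0.065, 1.46, 0.022, 1.35, -0.088], TCP at [0.179, -0.599, 0.231] pointing down, gripper open.
Joint ranges: [-2.6, 2.6], [-0.5, 2.12], [-1.47, 1.34], [0.16, 2.42], [-1.27, 4.41], [0.06, 2.06], [-2.6, 2.6]. Speed limits (rad/s): [2.22, 2.22, 2.79, 2.79, 3.14, 3.14, 3.14].

### API

Orientations are given as a unit quaternion [x, y, z, w].
In Python, from workcell import manip, cams gives the robot as it stands.
- The arm moves only by the tool move_arm, never from a script. Its argument "moves" is a list of rows, each a list of 7 numbers: the turn, a rotation vector about the tool's x, y, z in degrees, then the shift along the tool's x, y, z in m, then the finger opening in m, from 0 to 0.0854. A call has 1 to 10 rows; each row is the pose to reach, as a shift and turn from the pose commanded when the call began, along the tool's axes at that moment; what a row does not reach only later rows make up. A row lasts 1/10 s, in which the tool goes at most 50 mm and 8.59 degrees, less where a joint would pass 70% of its speed; a pose out of reach is approached as far as the arm can. A call with a gripper value outside its range is refused whole. The fingers move at their own pace and stop on an object; "grip_force" is the grip in N (left out, the last holds). Time passes only in rows, so rows that repeat a pose let the fingers close. It gives the time, the measured TCP pose, the force and the opening at its end, in the units of the state.
- manip.get_obs(): the state, without advancing time (a new reading comes with each control period).
- cams.camera(name): name is "side" or "top" or "wrist"; returns the picture (480x640x3 uint8, red, green, blue); there is no depth.
- cams.camera_params(name): a dict with "fx", "fy", "cx", "cy" (pixels), "dist_coeffs" ([k1, k2, p1, p2, k3] as OpenCV has them; the pictures are not rectified), "xyz" and "rotation" of the camera in the world. Camera axes: x right, y up, looking along -z (the intrinsics and any distortion apply to the point x, -y, -z); pixel columns grow to the right and rows downward; lengths in m; the calibration is good to about 2 mm. A picture is of the moment at which its call begins: read the wrist's pose just before it. camera_params takes no time and is no camera call; for the wrist camera it gives the pose at the moment of the call.
- manip.hand_in(): hands the job in, once; it reports no verdict.
The state is a dict: "clock": time; "joint_pos": joint angles; "joint_velocities": joint speeds; "tau": joint torques, N m; "position": TCP position; "ee_rot": TCP orientation; "ft_force": force on the tool from outside, world axes, zero at the start; "torque": the same for the moment, N m; "grip_width": opening from 0.0 (shut) to 1.0 (fully open).
Only numpy, scipy, OpenCV 4.12 (cv2) and the standard library are available. Lean on these libraries where they do the work, as an engineer would, in place of code of your own. Each camera call takes 0.05 s, during which the arm holds its last target. There are 200 camera calls.

### The job

The wide porcelain dish beside the heater is packed between two aluminium spacer plates. First lift the top plate off the dish and lay it squarely on the plate already lying on the pile stand; then slide the dish, upright and without lifting it, off the lower plate onto the middle of the heater; last lay the lower plate squarely on top of the other two. Set the plates down rather than dropping them, and leave everything else on the bench where it is.

Things in the scene. Friction and masses are not known exactly. Their poses are not given: they have to be found in the camera images.
- top_plate: flat aluminium spacer plate 170 x 56 x 12 mm, 0.3 kg; origin at the centre of its underside, x along its 170 mm length, y across its 56 mm width, z up. At the start it lies across the open top of the dish, the top of the stack.
- low_plate: flat aluminium spacer plate 170 x 56 x 12 mm, 0.3 kg; origin at the centre of its underside, x along its 170 mm length, y across its 56 mm width, z up. At the start it lies under the dish on the heater's steel ledge, its length pointing at the heater; its top is 2 mm above the heater's hot surface. It is loose: as the dish is slid off it, it is dragged 5 to 15 mm until its end meets the heater's side.
- pile_plate: flat aluminium spacer plate 170 x 56 x 12 mm, 0.3 kg; origin at the centre of its underside, x along its 170 mm length, y across its 56 mm width, z up. It already lies on the pile stand and is the bottom of the plate pile.
- stand: fixed dark steel stand of the plate pile: two bearers 44 mm wide (in y) and 20 mm tall, 132 mm over both along x; origin at the centre of its underside, on the bench. The pile plate lies loose on it, so its underside is 20 mm and its top 32 mm above the bench.
- dish: round white porcelain dish, open at the top, flat bottom: 120 mm outside, 48 mm tall, 4 mm wall, 5 mm floor, so 112 mm wide and 43 mm deep inside; 0.25 to 0.5 kg; too wide for a gripper. Origin at the centre of its underside, z up. At the start it stands on the low plate with the top plate across its rim. It can be slid by pressing sideways on its wall, from outside or, with the shut fingers lowered into it, from inside.
- heater: fixed slim laboratory heater (white housing, dark square hot surface 180 x 180 mm, 30 mm tall) with a steel ledge (160 x 42 mm, 20 mm tall) standing out from one side. Origin on the bench in the middle of the side where heater and ledge meet; x points from the heater along the ledge: the heater spans x = -180 to 0 mm, the ledge 10 to 170 mm; both are centred on y = 0. z up.
- heater_centre (a point): the middle of the heater's hot surface, on its surface, 30 mm above the bench; axes as the heater's.
- jar: bystander: brown glass screw jar with a black cap, 60 mm across, 85 mm tall; stands on the far side of the ledge. Origin at its underside (leave it alone).
- pot: bystander: small white plastic pot, 48 mm across, 50 mm tall; stands on the robot's side of the heater. Origin at its underside (leave it alone).
- spatula: bystander: steel spatula, 170 mm long, lying flat beyond the far end of the pile stand (leave it alone).
- beaker: bystander: open glass beaker, 84 mm across, 110 mm tall, far left. Origin at its underside (leave it alone).
- flask: bystander: round glass flask, 110 mm across, standing in a cork ring, 180 mm tall in all, far right. Origin at its underside (leave it alone).
- clamp: bystander: steel laboratory clamp, 190 mm long, lying flat in the middle of the far side. Origin at its underside (leave it alone).
- wash_bottle: bystander: white plastic bottle, 66 mm across, 160 mm tall, at the left. Origin at its underside (leave it alone).
Not all that is in view belongs to the job. Of the things shaped like the dish, the white one is meant.

How it is judged:
By the outcome, as a careful person would: the job done as asked, in the order asked, and still so for the second after the job is handed in, with the robot touching nothing.
It also fails if it takes over 72 s, if anything falls off the work surface, if the arm or the gripper's body presses on something with over 40 N, if the wrist force passes 120 N, or if a joint passes its speed limit or range.

## Working session

There is one attempt and no reset: what is moved stays moved. The work goes in short steps, Python scripts to look and compute and a tool call to move; the robot and the scene stay as the last step left them, time stands still between calls to the robot, and variables do not carry over. Pictures are saved under pics/ and viewed, about 8 in all and at most 12, crops included, and the job is handed in when it is done.

Besides the shell and the picture viewer there is one more tool, called after "Request:" as a command line: name --pt "numbers of a row" for each row, then --argument value for the rest. move_arm: Moves the arm, as the interface text tells. Its arguments: {"type":"object","properties":{"moves":{"type":"array","items":{"type":"array","items":{"type":"number"}}},"grip_force":{"type":"number"}},"required":["moves"]}

```bash
ls; mkdir -p pics
python3 - <<'E'
from workcell import manip, cams
import cv2
o=manip.get_obs(); print(o)
for n in("top","side"):
    im=cams.camera(n); cv2.imwrite(f"pics/{n}0.png",im[:,:,::-1]); print(n,cams.camera_params(n))
print(cams.camera_params("wrist"))
E
```

```text
pics
{'clock': 0.0, 'joint_pos': array([ 1.25838496,  0.3328423 , -0.06470019,  1.46093202,  0.02158869,
        1.34990533, -0.08851664]), 'joint_velocities': array([-0.00060565,  0.0005624 ,  0.00097381, -0.00034205,  0.0013131 ,
        0.00047653, -0.00080148]), 'tau': array([-2.53676335e-04, -6.25441718e+01,  4.91785922e-02, -3.91598117e+01,
        1.61671860e-02,  9.90111614e-03, -5.19676291e-05]), 'position': array([ 0.1784991 , -0.59857897,  0.23053884]), 'ee_rot': array([ 8.01801912e-01, -5.97589500e-01, -5.73849596e-04, -3.93847637e-04]), 'ft_force': array([-0.38271047,  0.63875512,  0.07047564]), 'torque': array([ 0.00698414, -0.05497055,  0.00051864]), 'grip_width': 0.9976731550212662}
top {'fx': 519.4524014537735, 'fy': 519.4524014537735, 'cx': 319.5513399893298, 'cy': 241.8353064242184, 'dist_coeffs': array([-0.03582895,  0.        ,  0.        ,  0.        ,  0.        ]), 'xyz': array([0.47467021, 0.06023703, 1.47251334]), 'rotation': array([ 0.02375627, -0.02421009, -0.70312763,  0.71025422])}
side {'fx': 450.5852560630559, 'fy': 450.5852560630559, 'cx': 313.6271080976792, 'cy': 238.12456585523978, 'dist_coeffs': array([0.0076091, 0.       , 0.       , 0.       , 0.       ]), 'xyz': array([0.4767344 , 0.9687776 , 0.62641925]), 'rotation': array([-0.0215939 ,  0.49631301,  0.86633106, -0.05174543])}
{'fx': 390.5980716603302, 'fy': 390.5980716603302, 'cx': 316.6375332270296, 'cy': 238.68151631784505, 'dist_coeffs': array([-0.08837834,  0.        ,  0.        ,  0.        ,  0.        ]), 'xyz': array([ 0.24379524, -0.57976033,  0.37342951]), 'rotation': array([-0.10754711,  0.08060834, -0.59198693,  0.7946618 ])}
```

View pics/top0.png

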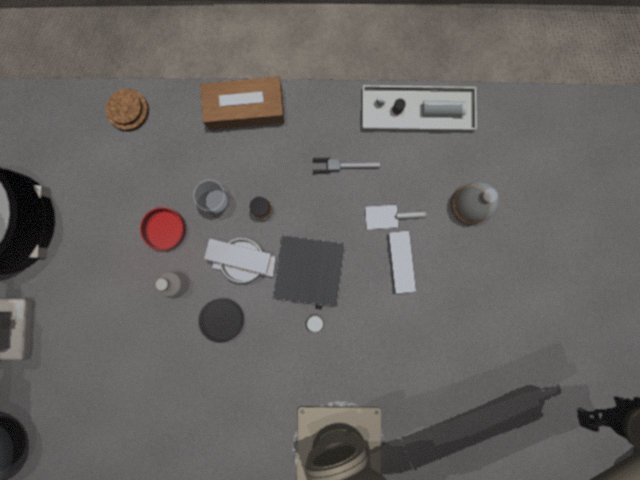

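View pics/side0.png

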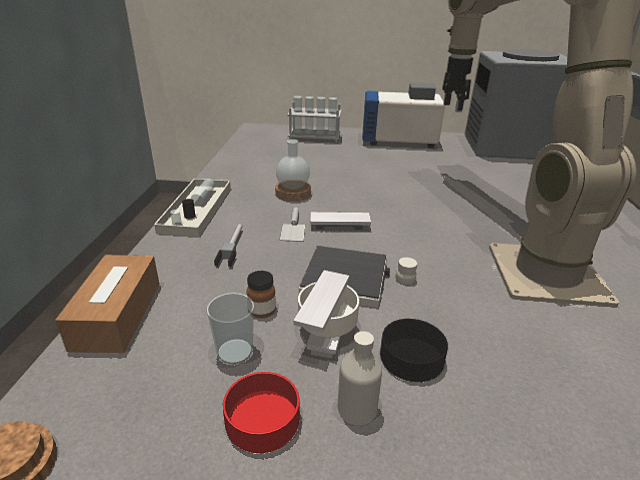

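The top view shows these candidates:
- **Dishes:** white at (241,260) with a plate across it, red at (163,229), black at (221,320). White is the one asked for.
- **Plates:** top plate at (240,258), low plate just showing under the dish at (215,266), pile plate at (402,262). The spatula blade at (381,217) is a lookalike.
- **Other things nearby:** heater at (309,270), jar at (260,208), pot at (315,324).

I'll take one close crop to check this, along with the measurements.

```bash
cat > util.py <<'E'
import numpy as np, cv2
from scipy.spatial.transform import Rotation as R
from workcell import manip, cams
def onplane(uv,z,P):
    uv=np.asarray(uv,float).reshape(-1,1,2)
    K=np.array([[P['fx'],0,P['cx']],[0,P['fy'],P['cy']],[0,0,1]])
    n=cv2.undistortPoints(uv,K,P['dist_coeffs'])[:,0]
    d=R.from_quat(P['rotation']).apply(np.c_[n[:,0],-n[:,1],-np.ones(len(n))])
    c=P['xyz']; return c+d*((z-c[2])/d[:,2])[:,None]
def proj(X,P):
    X=R.from_quat(P['rotation']).inv().apply(np.atleast_2d(X)-P['xyz'])*[1,-1,-1]
    K=np.array([[P['fx'],0,P['cx']],[0,P['fy'],P['cy']],[0,0,1]])
    return cv2.projectPoints(X,np.zeros(3),np.zeros(3),K,P['dist_coeffs'])[0][:,0]
def shot(n):
    P=cams.camera_params(n); return cams.camera(n)[:,:,::-1].copy(),P
def blobs(mask,amin=60):
    cs,_=cv2.findContours(mask.astype(np.uint8),cv2.RETR_EXTERNAL,cv2.CHAIN_APPROX_NONE)
    return sorted([c for c in cs if cv2.contourArea(c)>amin],key=cv2.contourArea)[::-1]
def rect(c,z,P):
    "world min-area rectangle of a contour at height z: centre, sides mm, long-axis angle deg"
    w=onplane(c.reshape(-1,2),z,P)[:,:2]
    (cx,cy),(a,b),_=r=cv2.minAreaRect((w*1000).astype(np.float32))
    p=cv2.boxPoints(r); e=[p[1]-p[0],p[2]-p[1]]; e=max(e,key=np.linalg.norm)
    return round(float(cx),1),round(float(cy),1),round(float(max(a,b)),1),round(float(min(a,b)),1),round(float(np.degrees(np.arctan2(e[1],e[0]))%180),2)
def delta(pos,q_or_R):
    "turn (deg, tool axes) and shift (m, tool axes) from the measured pose"
    o=manip.get_obs(); T=R.from_quat(o['ee_rot'])
    G=q_or_R
    return np.round((T.inv()*G).as_rotvec(degrees=True),2),np.round(T.inv().apply(np.array(pos)-o['position']),4)
def down(yaw):
    "tool pointing down, tool x axis (jaw direction) at yaw deg in world"
    return R.from_euler('z',yaw,degrees=True)*R.from_euler('x',180,degrees=True)
E
python3 - <<'E'
from util import *
im=cv2.imread('pics/top0.png'); P=cams.camera_params('top')
hsv=cv2.cvtColor(im,cv2.COLOR_BGR2HSV); g=hsv[...,2]; 
cv2.imwrite('pics/crop1.png',cv2.resize(im[190:350,190:430],None,fx=3.3,fy=3.3,interpolation=cv2.INTER_CUBIC))
for t in(170,185,200,215):
    print(t)
    for c in blobs((g>t)&(hsv[...,1]<50)):
        x,y,w,h=cv2.boundingRect(c)
        if 180<x<440 and 190<y<350: print((x,y,w,h),'z92',rect(c,.092,P),'z32',rect(c,.032,P))
m=(g<65)
for c in blobs(m):
    x,y,w,h=cv2.boundingRect(c)
    if 180<x<440 and 190<y<350: print('dark',(x,y,w,h),rect(c,.03,P))
E
```

```text
170
(206, 240, 63, 33) z92 (535.1, 277.4, 164.2, 63.8, 76.63) z32 (537.7, 286.9, 171.4, 66.6, 76.63)
(390, 232, 25, 61) z92 (517.6, -160.1, 158.9, 51.0, 6.4) z32 (519.5, -169.7, 165.9, 53.2, 6.4)
(366, 206, 32, 23) z92 (637.5, -104.6, 82.2, 57.0, 94.35) z32 (644.5, -111.8, 85.8, 59.5, 94.35)
(227, 268, 29, 13) z92 (478.6, 269.9, 76.9, 21.8, 75.75) z32 (478.8, 279.0, 80.2, 22.8, 75.75)
(308, 317, 14, 14) z92 (352.4, 71.0, 33.5, 33.5, 45.75) z32 (347.1, 71.4, 35.0, 34.9, 45.75)
185
(391, 233, 23, 59) z92 (518.4, -160.0, 155.3, 46.2, 6.4) z32 (520.3, -169.6, 162.0, 48.2, 6.4)
(367, 206, 30, 22) z92 (638.3, -104.4, 77.2, 53.3, 94.36) z32 (645.4, -111.5, 80.6, 55.6, 94.36)
200
215
dark (199, 300, 45, 42) (352.4, 329.7, 121.9, 112.5, 90.72)
dark (250, 197, 20, 21) (668.0, 228.1, 55.9, 53.4, 45.68)
```

View pics/crop1.png

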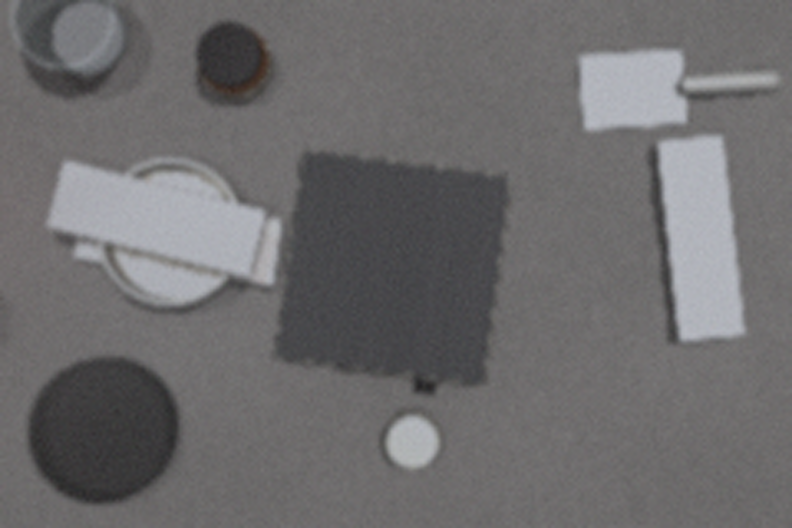

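The crop confirms it: white porcelain dish with the top plate across it, low plate underneath pointing at the dark heater, pile plate alone at the right. Next I turn the corner pixels into positions.

Run:
```python
from util import *
P=cams.camera_params('top')
def q(name,pts,z):
    c=np.array(pts)/3.3+190-0.35
    w=onplane(c,z,P)[:,:2]*1000
    print(name,w.mean(0).round(1),np.round([np.linalg.norm(w[i]-w[(i+1)%4]) for i in range(4)],0),[round(float(np.degrees(np.arctan2(*(w[(i+1)%4]-w[i])[::-1]))),1) for i in range(4)])
q('heater',[(305,152),(508,175),(485,383),(278,358)],.03)
q('top',[(68,160),(268,207),(253,277),(48,228)],.092)
q('pile',[(657,142),(722,135),(745,335),(679,342)],.032)
def pt(n,p,z): print(n,(onplane([np.array(p)/3.3+190-.35],z,P)[0,:2]*1000).round(1))
pt('dish',(174,233),.08); pt('jar',(232,55),.085); pt('pot',(412,442),.05)
pt('lowend1',(280,217),.032);pt('lowend2',(272,287),.032);pt('lowfar',(75,255),.032)
```

```text
heater [492.9  88.2] [172. 176. 175. 174.] [-95.9, 174.1, 83.7, -6.6]
top [529.3 276.8] [167.  58. 170.  57.] [-102.6, 168.8, 77.2, -15.1]
pile [ 519.3 -169.6] [ 55. 169.  56. 169.] [-83.3, -173.5, 96.5, 6.4]
dish [517.7 266.3]
jar [663.1 221.2]
pot [348.5  71.3]
lowend1 [533.5 184.4]
lowend2 [474.7 190.2]
lowfar [499.8 356.4]
```

Run:
```python
from util import *
for p,y in(((.40,-.20,.25),-50),((.529,.277,.23),-12.8)): print(delta(p,down(y)))
P=cams.camera_params('wrist'); o=manip.get_obs(); T=R.from_quat(o['ee_rot'])
print('cam look in tool',T.inv().apply(R.from_quat(P['rotation']).apply([0,0,-1])),T.inv().apply(P['xyz']-o['position']))
```

```text
(array([-1.00e-02,  7.00e-02, -2.34e+01]), array([-0.3187, -0.3262, -0.019 ]))
(array([-3.00e-02,  6.00e-02, -6.06e+01]), array([-0.739 , -0.5861,  0.0015]))
cam look in tool [5.00699024e-04 2.66334097e-01 9.63880645e-01] [ 0.00039086 -0.06794782 -0.14280774]
```

Request:
move_arm --pt "0 0 -3 -0.032 -0.033 -0.002 0.085" --pt "0 0 -5 -0.064 -0.065 -0.004 0.085" --pt "0 0 -7 -0.096 -0.098 -0.006 0.085" --pt "0 0 -10 -0.128 -0.13 -0.008 0.085" --pt "0 0 -12 -0.159 -0.163 -0.01 0.085" --pt "0 0 -14 -0.191 -0.196 -0.012 0.085" --pt "0 0 -17 -0.223 -0.228 -0.014 0.085" --pt "0 0 -19 -0.255 -0.261 -0.016 0.085" --pt "0 0 -21 -0.287 -0.294 -0.018 0.085" --pt "0 0 -24 -0.32 -0.32 -0.019 0.085"

```text
clock: 1.1
position: [0.3947, -0.1987, 0.2504]
ee_rot: [0.909, -0.417, 0.0, 0.0]
ft_force: [1.7, -1.6, 0.6]
grip_width: 0.994
```

Run:
```python
from util import *
print(delta((.529,.277,.23),down(-12.8)),manip.get_obs()['position'])
```

```text
(array([-0.000e+00, -2.000e-02, -3.646e+01]), array([-0.2728, -0.4122,  0.0203])) [ 0.39469186 -0.19871984  0.25035123]
```

Request:
move_arm --pt "0 0 -4 -0.027 -0.041 0.002 0.07" --pt "0 0 -7 -0.055 -0.082 0.004 0.07" --pt "0 0 -11 -0.082 -0.124 0.006 0.07" --pt "0 0 -15 -0.109 -0.165 0.008 0.07" --pt "0 0 -18 -0.136 -0.206 0.01 0.07" --pt "0 0 -22 -0.164 -0.247 0.012 0.07" --pt "0 0 -26 -0.191 -0.289 0.014 0.07" --pt "0 0 -30 -0.218 -0.33 0.016 0.07" --pt "0 0 -33 -0.246 -0.371 0.018 0.07" --pt "0 0 -36.5 -0.273 -0.412 0.02 0.07"

```text
clock: 2.1
position: [0.5293, 0.2762, 0.2298]
ee_rot: [0.994, -0.112, -0.0, 0.0]
ft_force: [0.4, -0.5, 1.1]
grip_width: 0.82
```

Request:
move_arm --pt "0 0 0 0 0 0 0.07" --pt "0 0 0 0 0 0 0.07"

```text
clock: 2.3
position: [0.5282, 0.2759, 0.2292]
ee_rot: [0.994, -0.111, -0.001, -0.0]
ft_force: [-1.0, -0.9, -0.8]
grip_width: 0.82
```

```bash
cat > plate.py <<'E'
import sys
from util import *
def look(name,z,thr):
    o=manip.get_obs(); im,P=shot('wrist'); cv2.imwrite(f'pics/{name}.png',im)
    hsv=cv2.cvtColor(im,cv2.COLOR_BGR2HSV)
    print(o['position'].round(4),'grip',round(o['grip_width'],3),np.round(P['xyz'],4))
    for t in thr:
        for c in blobs((hsv[...,2]>t)&(hsv[...,1]<50),1500)[:4]: print(t,cv2.boundingRect(c),rect(c,z,P))
if __name__=='__main__': look(sys.argv[1],float(sys.argv[2]),[int(a) for a in sys.argv[3:]])
E
python3 plate.py w1 .092 150 165 180 190 200 210 220
```

```text
[0.5282 0.2759 0.2292] grip 0.82 [0.5441 0.3413 0.3721]
150 (177, 0, 463, 418) (616.0, 239.2, 413.2, 352.3, 169.59)
150 (0, 0, 198, 397) (348.2, 311.0, 353.2, 150.7, 65.15)
150 (478, 426, 67, 54) (650.5, 13.7, 96.8, 46.4, 112.62)
165 (177, 0, 463, 415) (662.9, 270.3, 444.6, 308.9, 152.16)
165 (0, 0, 186, 397) (301.9, 328.1, 342.8, 137.0, 45.65)
165 (97, 0, 90, 38) (444.7, 442.2, 62.4, 24.2, 164.03)
165 (478, 426, 67, 54) (650.5, 13.7, 96.8, 46.4, 112.62)
180 (354, 125, 286, 236) (670.8, 238.5, 196.1, 181.0, 57.77)
180 (236, 175, 148, 152) (530.8, 240.4, 117.1, 96.7, 21.71)
180 (278, 102, 88, 103) (542.9, 325.2, 71.1, 60.0, 76.7)
180 (439, 47, 65, 71) (654.6, 351.2, 46.5, 45.4, 82.37)
190 (279, 180, 105, 147) (533.3, 249.7, 116.7, 77.4, 75.79)
190 (279, 102, 80, 102) (540.8, 326.0, 70.3, 54.7, 76.51)
190 (245, 170, 33, 101) (489.3, 287.9, 75.6, 23.8, 75.74)
190 (469, 48, 35, 67) (665.6, 350.9, 44.8, 23.6, 87.5)
200 (279, 180, 105, 147) (533.4, 249.7, 116.2, 77.4, 76.5)
200 (279, 103, 80, 100) (541.3, 326.2, 69.0, 54.4, 77.29)
200 (246, 170, 32, 101) (489.6, 287.8, 75.5, 23.1, 75.72)
210 (279, 181, 105, 146) (533.4, 249.3, 115.3, 77.4, 76.81)
210 (294, 103, 65, 73) (548.5, 334.5, 49.4, 44.0, 77.34)
210 (246, 170, 32, 100) (489.7, 288.2, 74.8, 23.1, 75.71)
220 (279, 182, 87, 145) (526.3, 250.9, 114.7, 63.1, 76.14)
220 (294, 103, 64, 73) (548.3, 334.6, 49.4, 43.5, 77.28)
```

View pics/w1.png

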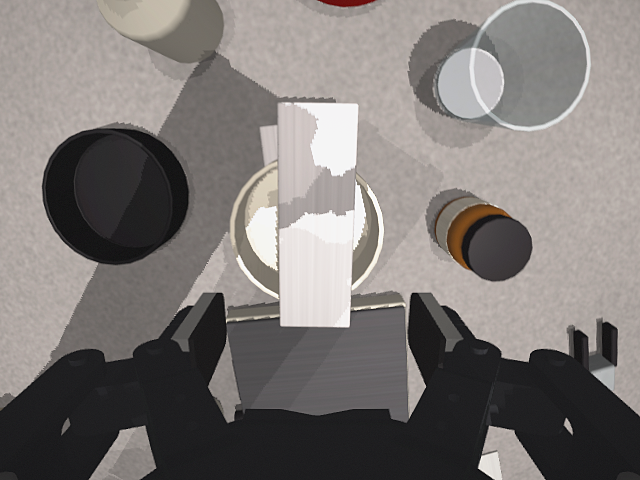

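The wrist view shows the top plate with corners at about (278,102), (358,103), (351,327), (280,326). The dish rim runs from 231 to 383 in columns, and the jar (498,245) and black dish (115,195) are well clear.

Run:
```python
from util import *
P=cams.camera_params('wrist')
w=onplane([(278,102),(358,103),(351,327),(280,326)],.092,P)[:,:2]*1000
print(w.mean(0),[np.linalg.norm(w[i]-w[(i+1)%4]).round(1) for i in range(4)],[np.degrees(np.arctan2(*(w[(i+1)%4]-w[i])[::-1])).round(1) for i in range(4)])
c=w.mean(0)/1000
for z in(.12,.078): print(delta((*c,z),down(-12.8)))
print('heater side',onplane([(228,308),(405,293)],.03,P)*1000)
```

```text
[529.80975309 275.82764505] [np.float64(55.0), np.float64(170.0), np.float64(56.8), np.float64(169.8)] [np.float64(-13.6), np.float64(-103.2), np.float64(166.3), np.float64(76.2)]
(array([ 0.04,  0.05, -0.09]), array([ 0.0008, -0.0018,  0.1097]))
(array([ 0.04,  0.05, -0.09]), array([ 0.0008, -0.0018,  0.1517]))
heater side [[424.36304377 198.63264413  30.        ]
 [593.28717419 176.19808908  30.        ]]
```

Request:
move_arm --pt "0 0 0.6 0.001 -0.002 0.04 0.068" --pt "0 0 0.6 0.001 -0.002 0.08 0.068" --pt "0 0 0.6 0.001 -0.002 0.11 0.068" --pt "0 0 0.6 0.001 -0.002 0.13 0.068" --pt "0 0 0.6 0.001 -0.002 0.145 0.068" --pt "0 0 0.6 0.001 -0.002 0.152 0.068" --pt "0 0 0.6 0.001 -0.002 0.152 0.068" --pt "0 0 0.6 0.001 -0.002 0.152 0.068" --grip_force 40

```text
clock: 3.15
position: [0.531, 0.2763, 0.0794]
ee_rot: [0.993, -0.118, 0.001, -0.0]
ft_force: [-0.4, -0.1, 0.6]
grip_width: 0.794
```

Run:
```python
from util import *
im,P=shot('wrist'); cv2.imwrite('pics/w2.png',im); print(manip.get_obs()['position'],manip.get_obs()['ft_force'])
```

```text
[0.53103705 0.27650112 0.07952355] [ 0.28863083  0.52893599 -0.73571006]
```

View pics/w2.png

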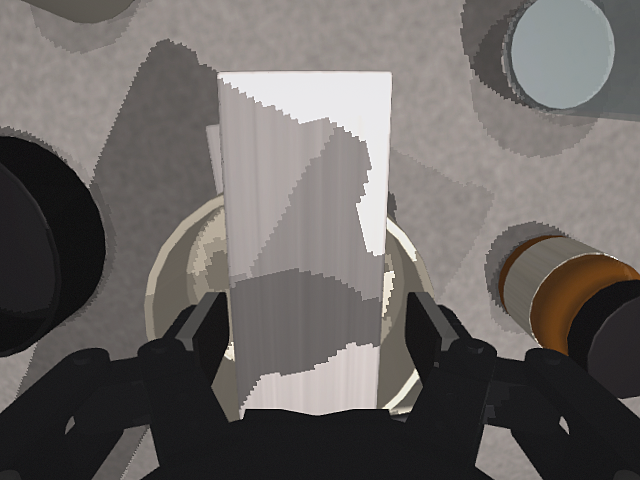

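The plate lies between the fingers but about 3.5 mm toward the left one: plate middle at column 307, camera centre at 317. I'll shift the tool, then close and lift.

Request:
move_arm --pt "0 0 0 -0.003 0 0.001 0.068" --pt "0 0 0 -0.003 0 0.002 0.068" --pt "0 0 0 -0.003 0 0.002 0.05" --pt "0 0 0 -0.003 0 0.002 0.05" --pt "0 0 0 -0.003 0 0.002 0.05" --pt "0 0 0 -0.003 0 0.002 0.05" --pt "0 0 0 -0.003 0 0.002 0.05" --pt "0 0 0 -0.003 0 0.002 0.05" --grip_force 45

```text
clock: 4.0
position: [0.5275, 0.2772, 0.0767]
ee_rot: [0.993, -0.117, 0.0, -0.0]
ft_force: [-1.9, -0.2, 5.3]
grip_width: 0.639
```

Request:
move_arm --pt "0 0 0 0 0 -0.005 0.05" --pt "0 0 0 0 0 -0.02 0.05" --pt "0 0 0 0 0 -0.045 0.05" --pt "0 0 0 0 0 -0.075 0.05" --pt "0 0 0 0 0 -0.1 0.05" --pt "0 0 0 0 0 -0.12 0.05" --pt "0 0 0 0 0 -0.12 0.05" --pt "0 0 0 0 0 -0.12 0.05"

```text
clock: 4.8
position: [0.5274, 0.2768, 0.1962]
ee_rot: [0.993, -0.118, 0.0, 0.0]
ft_force: [-0.1, -0.7, -3.9]
grip_width: 0.643
```

Run:
```python
from util import *
o=manip.get_obs(); print(o['position'],o['ft_force'],o['grip_width'],o['joint_pos'].round(2))
print(delta((.519,-.170,.20),down(-83.6)))
im,P=shot('wrist'); cv2.imwrite('pics/w3.png',im)
im,P=shot('top'); cv2.imwrite('pics/t3.png',im)
```

```text
[0.52741347 0.27680314 0.19615371] [-0.06976344 -0.70188213 -3.91617028] 0.6425285241917965 [ 0.14  0.43 -0.91  1.55  0.35  1.33 -1.04]
(array([-0.00e+00, -2.00e-02,  7.01e+01]), array([ 0.0961,  0.4364, -0.0037]))
```

Request:
move_arm --pt "0 0 4 0.005 0.022 0 0.05" --pt "0 0 11 0.015 0.065 0 0.05" --pt "0 0 19 0.025 0.11 0 0.05" --pt "0 0 27 0.035 0.16 0 0.05" --pt "0 0 35 0.047 0.21 0 0.05" --pt "0 0 43 0.058 0.26 0 0.05" --pt "0 0 51 0.069 0.31 0 0.05" --pt "0 0 59 0.08 0.36 0 0.05" --pt "0 0 66 0.09 0.41 0 0.05" --pt "0 0 70.1 0.096 0.436 0 0.05"

```text
clock: 5.9
position: [0.5175, -0.1736, 0.195]
ee_rot: [0.743, -0.67, -0.001, 0.001]
ft_force: [-0.3, 1.0, -3.7]
grip_width: 0.645
```

Request:
move_arm --pt "0 0 0 0 0 0 0.05" --pt "0 0 0 0 0 0 0.05" --pt "0 0 0 0 0 0 0.05"

```text
clock: 6.2
position: [0.5189, -0.1679, 0.1956]
ee_rot: [0.746, -0.666, -0.001, -0.0]
ft_force: [0.7, -0.4, -2.1]
grip_width: 0.641
```

Run:
```python
from util import *
o=manip.get_obs(); print(o['position'],o['ft_force'],o['grip_width'],o['joint_pos'].round(2))
print(delta((.519,-.170,.20),down(-83.6)))
im,P=shot('wrist'); cv2.imwrite('pics/w4.png',im)
```

```text
[ 0.5189475  -0.16789687  0.19562766] [ 0.67922082 -0.41380257 -2.12719549] 0.6407347470336 [ 0.72  0.23 -0.56  1.7   0.13  1.25 -1.32]
(array([0.05, 0.06, 0.14]), array([ 0.0021,  0.0002, -0.0044]))
```

View pics/w4.png

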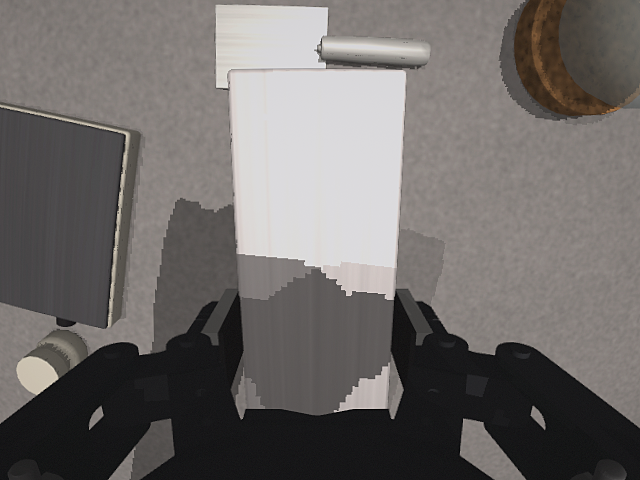

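The held plate is centred in the jaws: columns 229 to 406, far edge at row 70. It hides the pile, so I'll step aside along tool x and measure the pile plate from close by.

Request:
move_arm --pt "0 0 0 -0.03 0 0 0.05" --pt "0 0 0 -0.07 0.02 -0.02 0.05" --pt "0 0 0 -0.11 0.04 -0.04 0.05" --pt "0 0 0 -0.13 0.05 -0.05 0.05" --pt "0 0 0 -0.13 0.05 -0.05 0.05" --pt "0 0 0 -0.13 0.05 -0.05 0.05" --pt "0 0 0 -0.13 0.05 -0.05 0.05"

```text
clock: 6.95
position: [0.4548, -0.0461, 0.2458]
ee_rot: [0.746, -0.666, -0.0, 0.0]
ft_force: [0.1, -0.4, -2.5]
grip_width: 0.642
```

```bash
cat > pile.py <<'E'
import sys
from util import *
o=manip.get_obs(); im,P=shot('wrist'); cv2.imwrite(f'pics/{sys.argv[1]}.png',im)
print(o['position'],R.from_quat(o['ee_rot']).as_matrix()[:2,0])
hsv=cv2.cvtColor(im,cv2.COLOR_BGR2HSV)
for t in (190,205,215,225):
    for c in blobs((hsv[...,2]>t)&(hsv[...,1]<40),1500)[:6]: print(t,cv2.boundingRect(c),rect(c,float(sys.argv[2]),P))
E
python3 pile.py w5 .032
```

```text
[ 0.45483324 -0.04605677  0.24578912] [ 0.11162621 -0.99375026]
190 (229, 69, 177, 234) (467.2, -45.5, 216.8, 153.8, 6.37)
190 (425, 54, 73, 188) (520.3, -170.4, 168.3, 55.0, 6.47)
190 (366, 0, 97, 43) (626.3, -111.3, 82.3, 34.2, 94.43)
205 (230, 69, 176, 234) (467.2, -45.8, 216.6, 152.0, 6.26)
205 (426, 54, 72, 188) (520.3, -170.5, 168.2, 54.7, 6.52)
205 (366, 0, 97, 43) (626.3, -111.2, 82.1, 34.1, 94.46)
215 (231, 70, 175, 202) (483.8, -43.7, 183.7, 151.3, 6.02)
215 (426, 54, 72, 188) (520.2, -170.5, 168.0, 54.4, 6.49)
215 (367, 0, 96, 42) (624.6, -111.2, 81.5, 33.5, 97.62)
```

View pics/w5.png

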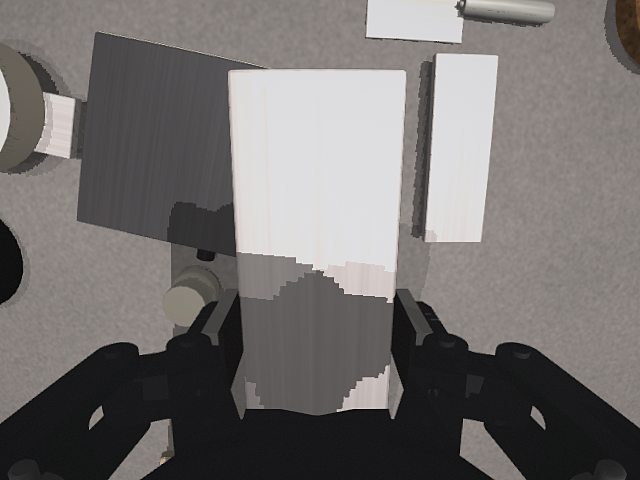

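The pile plate is in clear view at columns 425–498, rows 54–242. It measures 168 × 55 mm at (520,-170.5), angle 6.5°, which agrees with the top camera. Now I work out how the held plate sits in the tool.

Run:
```python
from util import *
im=cv2.imread('pics/w5.png'); P=cams.camera_params('wrist'); o=manip.get_obs(); T=R.from_quat(o['ee_rot'])
z=o['position'][2]+.0153
g=cv2.cvtColor(im,cv2.COLOR_BGR2HSV)[...,2]
L=[];Rr=[]
for r in range(90,245,10):
    row=g[r,200:330]>185; L.append((200+np.argmax(row)-.5,r))
    row=g[r,320:430][::-1]>185; 
    seg=np.where(g[r,320:415]>185)[0]; Rr.append((320+seg.max()+.5,r))
far=[(c,np.argmax(g[40:120,c]>185)+40-.5) for c in range(245,400,15)]
tl=lambda p:T.inv().apply(onplane(p,z,P)-o['position'])*1000
l,r,f=tl(L),tl(Rr),tl(far)
print('left x',np.polyfit(l[:,1],l[:,0],1),'right',np.polyfit(r[:,1],r[:,0],1)); print('far y',np.polyfit(f[:,0],f[:,1],1), f[:,1].round(1))
pc=np.array([.5203,-.1705])
print(delta((*pc,.2),down(-83.5)),delta((*pc,.0287),down(-83.5)))
```

```text
left x [-1.70084610e-03 -2.69623612e+01] right [-1.88158332e-03  2.76862439e+01]
far y [ 2.38422154e-02 -8.71950005e+01] [-89.2 -86.8 -87.1 -87.  -87.  -87.  -87.  -87.  -86.8 -86.8 -86.9]
(array([ 0.05,  0.03, -0.12]), array([ 0.1308, -0.0513,  0.0456])) (array([ 0.05,  0.03, -0.12]), array([ 0.1309, -0.0515,  0.2169]))
```

Request:
move_arm --pt "0 0 0 0.035 -0.013 0.02 0.05" --pt "0 0 0 0.08 -0.03 0.05 0.05" --pt "0 0 0 0.12 -0.045 0.09 0.05" --pt "0 0 0 0.1305 -0.049 0.13 0.05" --pt "0 0 0 0.1305 -0.049 0.165 0.05" --pt "0 0 0 0.1305 -0.049 0.19 0.05" --pt "0 0 0 0.1305 -0.049 0.2 0.05" --pt "0 0 0 0.1305 -0.049 0.207 0.05" --pt "0 0 0 0.1305 -0.049 0.207 0.05" --pt "0 0 0 0.1305 -0.049 0.207 0.05"

```text
clock: 8.0
position: [0.519, -0.1703, 0.0406]
ee_rot: [0.745, -0.667, 0.001, -0.0]
ft_force: [0.8, -0.6, -3.1]
grip_width: 0.638
```

Run:
```python
from util import *
o=manip.get_obs();T=R.from_quat(o['ee_rot'])
print(o['position'],o['ft_force'])
t=np.array([.5203,-.1705,.0287])+T.apply([-.0004,.0023,0])
print(delta(t,down(-83.5)))
```

```text
[ 0.51903388 -0.17028889  0.04058243] [ 0.77098782 -0.62395658 -3.06281031]
(array([-0.1 , -0.06, -0.1 ]), array([-0.0001,  0.0011,  0.0119]))
```

Request:
move_arm --pt "0 0 0 0 0.0005 0.004 0.05" --pt "0 0 0 0 0.0005 0.007 0.05" --pt "0 0 0 0 0.0005 0.009 0.05" --pt "0 0 0 0 0.0005 0.0105 0.05" --pt "0 0 0 0 0.0005 0.0115 0.05" --pt "0 0 0 0 0.0005 0.0115 0.05"

```text
clock: 8.6
position: [0.5176, -0.1701, 0.0287]
ee_rot: [0.745, -0.667, 0.0, 0.0]
ft_force: [-5.6, 1.4, 10.7]
grip_width: 0.64
```

Request:
move_arm --pt "0 0 0 0 0 -0.0005 0.058" --pt "0 0 0 0 0 -0.0005 0.062" --pt "0 0 0 0 0 -0.0005 0.068" --pt "0 0 0 0 0 -0.0005 0.07" --pt "0 0 0 0 0 -0.0005 0.07" --pt "0 0 0 0 0 -0.04 0.07" --pt "0 0 0 0 0 -0.09 0.07" --pt "0 0 0 0.0 0.02 -0.14 0.07" --pt "0 0 0 0 0.05 -0.18 0.07" --pt "0 0 0 0 0.07 -0.2 0.07"

```text
clock: 9.6
position: [0.4479, -0.178, 0.2311]
ee_rot: [0.746, -0.666, 0.002, -0.0]
ft_force: [0.1, -0.9, -0.4]
grip_width: 0.816
```

Request:
move_arm --pt "0 0 0 0 0 0 0.07" --pt "0 0 0 0 0 0 0.07"

```text
clock: 9.8
position: [0.4481, -0.1781, 0.2281]
ee_rot: [0.745, -0.667, 0.001, 0.0]
ft_force: [-0.3, -0.3, 0.2]
grip_width: 0.822
```

```bash
python3 pile.py w6 .044
```

```text
[ 0.4480953  -0.17814534  0.22811185] [ 0.11077344 -0.99384474]
190 (281, 15, 71, 212) (520.6, -170.1, 167.6, 54.9, 6.48)
205 (281, 16, 71, 210) (520.7, -170.1, 166.0, 54.8, 6.46)
215 (281, 16, 71, 208) (521.6, -170.1, 164.3, 54.6, 6.49)
225 (281, 16, 71, 208) (521.6, -169.8, 164.2, 54.4, 6.29)
```

View pics/w6.png

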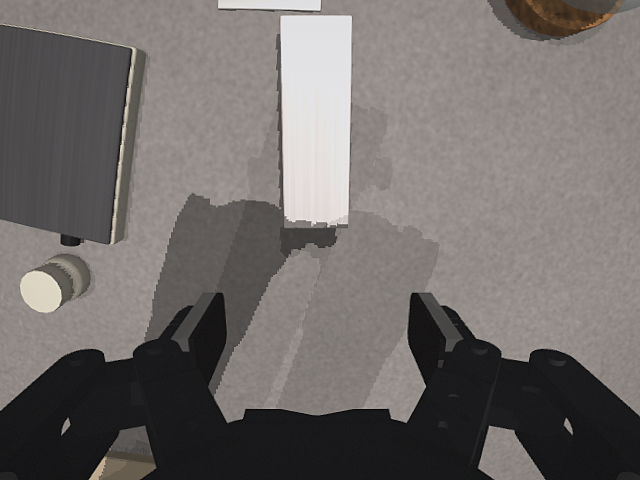

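The top plate lies squarely on the pile: (520.6,-170.1), 6.5°, against the pile plate's (520.3,-170.5), 6.5°, and nothing shows beneath it. Now to the dish: I turn so the jaws lie across the heater axis, and shut the fingers on the way.

Run:
```python
from util import *
print(delta((.513,.26,.30),down(-6.2)))
im,P=shot('top'); cv2.imwrite('pics/t6.png',im)
hsv=cv2.cvtColor(im,cv2.COLOR_BGR2HSV)
for t in (120,135,150):
    for c in blobs((hsv[...,2]>t)):
        x,y,w,h=cv2.boundingRect(c)
        if 195<x<280 and 220<y<290: print(t,(x,y,w,h),rect(c,.08,P))
for t in(70,80,90):
    for c in blobs((hsv[...,2]<t)):
        x,y,w,h=cv2.boundingRect(c)
        if 255<x<300 and 220<y<290: print('heater',t,(x,y,w,h),rect(c,.03,P))
```

```text
(array([ 1.00e-02,  2.00e-02, -7.74e+01]), array([-0.4278, -0.1133, -0.0728]))
120 (211, 237, 65, 46) (519.0, 263.4, 168.4, 122.4, 83.18)
135 (212, 238, 52, 44) (521.0, 278.2, 133.7, 117.9, 81.85)
135 (261, 255, 14, 22) (504.8, 196.7, 55.0, 30.0, 169.56)
150 (224, 242, 39, 40) (514.5, 264.6, 104.7, 102.1, 0.99)
150 (262, 255, 13, 21) (505.3, 196.3, 52.3, 27.8, 171.42)
150 (213, 249, 10, 20) (522.0, 333.8, 51.5, 22.7, 178.1)
heater 80 (274, 237, 69, 73) (485.0, 90.3, 186.9, 174.3, 173.16)
heater 90 (286, 234, 154, 246) (211.1, -115.8, 725.6, 295.4, 157.91)
heater 90 (273, 236, 71, 74) (486.0, 90.6, 190.2, 181.1, 173.13)
```

Request:
move_arm --pt "0 0 -4 0 0 -0.04 0.0" --pt "0 0 -11 -0.04 -0.01 -0.06 0.0" --pt "0 0 -19 -0.09 -0.02 -0.07 0.0" --pt "0 0 -27 -0.14 -0.035 -0.07 0.0" --pt "0 0 -35 -0.19 -0.047 -0.07 0.0" --pt "0 0 -43 -0.24 -0.06 -0.07 0.0" --pt "0 0 -51 -0.29 -0.074 -0.07 0.0" --pt "0 0 -59 -0.34 -0.087 -0.07 0.0" --pt "0 0 -67 -0.39 -0.1 -0.07 0.0" --pt "0 0 -74 -0.42 -0.11 -0.07 0.0"

```text
clock: 10.9
position: [0.5102, 0.2549, 0.2965]
ee_rot: [0.997, -0.08, -0.001, -0.0]
ft_force: [0.7, -0.6, 0.1]
grip_width: 0.002
```

Run:
```python
from util import *
print(manip.get_obs()['position'],delta((.513,.26,.30),down(-6.2)))
```

```text
[0.51021202 0.2549144  0.29653358] (array([-0.05,  0.12, -3.  ]), array([ 0.0019, -0.0055, -0.0035]))
```

Request:
move_arm --pt "0 0 -3 0.002 -0.005 -0.003 0.0" --pt "0 0 -3 0.002 -0.005 -0.003 0.0" --pt "0 0 -3 0.002 -0.005 -0.003 0.0"

```text
clock: 11.2
position: [0.5134, 0.256, 0.2996]
ee_rot: [0.998, -0.058, -0.001, 0.0]
ft_force: [0.3, 0.4, 0.1]
grip_width: 0.001
```

Run:
```python
from util import *
o=manip.get_obs(); print(o['position'])
im,P=shot('wrist'); cv2.imwrite('pics/w7.png',im); import json
json.dump({k:np.asarray(v).tolist() for k,v in P.items()},open('w7.json','w'))
```

```text
[0.51336617 0.25604585 0.29962384]
```

View pics/w7.png

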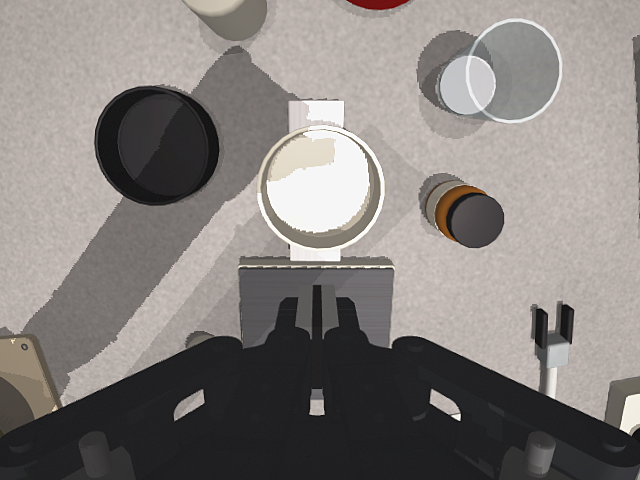

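The open dish stands clear: rim centre at about (321,187), low plate ends at rows 100 and 261 (columns 289–344), heater's near edge from (239,268) to (393,266).

Run:
```python
from util import *
import json
P={k:np.array(v) for k,v in json.load(open('w7.json')).items()}
f=lambda p,z:(onplane(p,z,P)[:,:2]*1000).round(1)
a=np.linspace(0,2*np.pi,40,endpoint=False)
ring=f(np.c_[321+64*np.cos(a),187+63*np.sin(a)],.08); print('dish',cv2.minEnclosingCircle(ring.astype(np.float32)))
lp=f([(289,100),(344,100),(340,261),(290,261)],.032); print('low',lp.tolist(),lp.mean(0))
h=f([(239,268),(393,266),(391,346),(240,335)],.03); print('heater',h.tolist())
e=h[1]-h[0]; print('edge len,ang',np.linalg.norm(e),np.degrees(np.arctan2(e[1],e[0])))
n=np.array([e[1],-e[0]])/np.linalg.norm(e); print('heater centre est',(h[0]+h[1])/2+90*n)
```

```text
dish ((519.4313354492188, 269.9908142089844), 59.74546432495117)
low [[497.5, 356.6], [552.3, 350.2], [530.9, 181.5], [475.9, 187.9]] [514.15 269.05]
heater [[417.5, 185.5], [589.5, 167.9], [581.1, 66.5], [403.9, 102.0]]
edge len,ang 172.8981202905341 -5.8424892661916195
heater centre est [494.33853545  87.16750552]
```

Run:
```python
from util import *
d=np.array([.4940,.0895])-np.array([.5194,.2700]); L=np.linalg.norm(d); d/=L
yaw=np.degrees(np.arctan2(d[0],-d[1])); print(L,d,yaw)
D=np.array([.5194,.2700])
print(delta((*(D+.02*d),.046),down(yaw)))
```

```text
0.18227838599241547 [-0.13934729 -0.99024357] -8.010078784909544
(array([0.04, 0.06, 1.25]), array([0.004 , 0.0047, 0.254 ]))
```

Request:
move_arm --pt "0 0 1.3 0.004 0.005 0.04 0.0" --pt "0 0 1.3 0.004 0.005 0.085 0.0" --pt "0 0 1.3 0.004 0.005 0.13 0.0" --pt "0 0 1.3 0.004 0.005 0.17 0.0" --pt "0 0 1.3 0.004 0.005 0.2 0.0" --pt "0 0 1.3 0.004 0.005 0.225 0.0" --pt "0 0 1.3 0.004 0.005 0.243 0.0" --pt "0 0 1.3 0.004 0.005 0.254 0.0" --pt "0 0 1.3 0.004 0.005 0.254 0.0"

```text
clock: 12.15
position: [0.5165, 0.2502, 0.046]
ee_rot: [0.998, -0.069, -0.001, 0.0]
ft_force: [-0.2, 1.2, 0.6]
grip_width: -0.003
```

Run:
```python
from util import *
o=manip.get_obs(); print(o['position'],o['ft_force'])
d=np.array([-.13935,-.99024]); D=np.array([.5194,.2700])
for s in (.035,.043,.2253): print(delta((*(D+s*d),.046),down(-8.01)))
```

```text
[0.51647219 0.25016762 0.04595977] [-0.24402171  1.2325661   0.55130192]
(array([0.05, 0.06, 0.05]), array([ 0.0001,  0.015 , -0.    ]))
(array([0.05, 0.06, 0.05]), array([ 0.0001,  0.023 , -0.    ]))
(array([0.05, 0.06, 0.05]), array([-0.000e+00,  2.053e-01,  2.000e-04]))
```

Request:
move_arm --pt "0 0 0 0 0.008 0 0.0" --pt "0 0 0 0 0.016 0 0.0" --pt "0 0 0 0 0.022 0 0.0" --pt "0 0 0 0 0.028 0 0.0" --pt "0 0 0 0 0.036 0 0.0" --pt "0 0 0 0 0.045 0 0.0" --pt "0 0 0 0 0.055 0 0.0" --pt "0 0 0 0 0.065 0 0.0" --pt "0 0 0 0 0.075 0 0.0" --pt "0 0 0 0 0.085 0 0.0"

```text
clock: 13.15
position: [0.5049, 0.1657, 0.0467]
ee_rot: [0.998, -0.069, -0.0, 0.0]
ft_force: [0.5, 2.1, 0.8]
grip_width: 0.001
```

Request:
move_arm --pt "0 0 0 0 0.01 0 0.0" --pt "0 0 0 0 0.02 0 0.0" --pt "0 0 0 0 0.03 0 0.0" --pt "0 0 0 0 0.04 0 0.0" --pt "0 0 0 0 0.05 0 0.0" --pt "0 0 0 0 0.06 0 0.0" --pt "0 0 0 0 0.07 0 0.0" --pt "0 0 0 0 0.08 0 0.0" --pt "0 0 0 0 0.09 0 0.0" --pt "0 0 0 0 0.098 0 0.0"

```text
clock: 14.15
position: [0.4915, 0.0687, 0.0468]
ee_rot: [0.998, -0.069, 0.0, 0.0]
ft_force: [1.2, 1.4, -1.3]
grip_width: -0.002
```

Request:
move_arm --pt "0 0 0 0 0.006 0 0.0" --pt "0 0 0 0 0.011 0 0.0" --pt "0 0 0 0 0.015 0 0.0" --pt "0 0 0 0 0.018 0 0.0" --pt "0 0 0 0 0.018 0 0.0"

```text
clock: 14.65
position: [0.4891, 0.0515, 0.0468]
ee_rot: [0.998, -0.069, -0.0, 0.0]
ft_force: [0.0, 0.5, 0.2]
grip_width: -0.001
```

Run:
```python
from util import *
o=manip.get_obs(); print(o['position'],o['ft_force'])
im,P=shot('wrist'); cv2.imwrite('pics/w8.png',im); import json
json.dump({k:np.asarray(v).tolist() for k,v in P.items()},open('w8.json','w'))
im,P=shot('top'); cv2.imwrite('pics/t8.png',im)
```

```text
[0.48911506 0.05145181 0.04681562] [0.02990268 0.48287963 0.16292268]
```

Request:
move_arm --pt "0 0 0 0 -0.01 0 0.0" --pt "0 0 0 0 -0.025 0 0.0" --pt "0 0 0 0 -0.028 -0.03 0.0" --pt "0 0 0 0 -0.028 -0.07 0.0" --pt "0 0 0 0 -0.028 -0.12 0.0" --pt "0 0 0 0 -0.028 -0.17 0.0" --pt "0 0 0 0 -0.028 -0.22 0.0" --pt "0 0 0 0 -0.028 -0.27 0.0" --pt "0 0 0 0 -0.028 -0.29 0.0" --pt "0 0 0 0 -0.028 -0.29 0.0"

```text
clock: 15.75
position: [0.494, 0.081, 0.3399]
ee_rot: [0.998, -0.068, 0.003, -0.0]
ft_force: [0.3, -0.3, -0.0]
grip_width: 0.002
```

Request:
move_arm --pt "0 0 0 0 0 0 0.0" --pt "0 0 0 0 0 0 0.0"

```text
clock: 15.95
position: [0.4924, 0.0798, 0.3354]
ee_rot: [0.998, -0.069, -0.001, 0.0]
ft_force: [-0.2, -0.0, 0.1]
grip_width: 0.002
```

Run:
```python
from util import *
o=manip.get_obs(); print(o['position'],o['ft_force'])
im,P=shot('wrist'); cv2.imwrite('pics/w9.png',im); import json
json.dump({k:np.asarray(v).tolist() for k,v in P.items()},open('w9.json','w'))
```

```text
[0.49241255 0.07979107 0.33543885] [-0.18851284 -0.01868666  0.11126272]
```

View pics/w9.png

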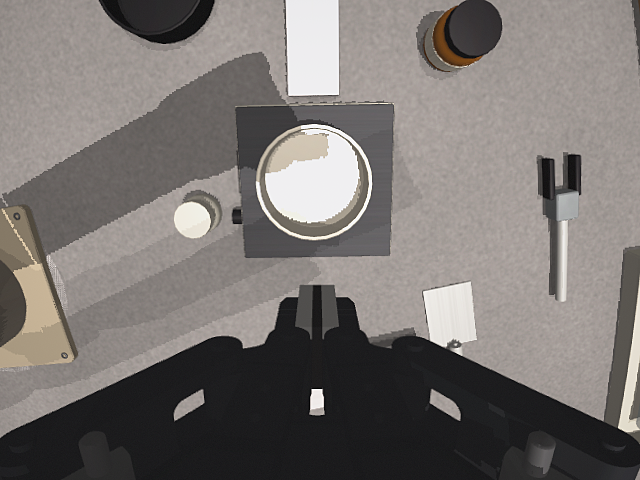

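Every heater corner is visible: (235,106), (394,103), (389,256), (244,257). The dish rim is centred near (314,182), and the low plate's end is at row 95, columns 286–339.

Run:
```python
from util import *
import json
P={k:np.array(v) for k,v in json.load(open('pics/../w9.json')).items()}
im=cv2.imread('pics/w9.png'); g=cv2.cvtColor(im,cv2.COLOR_BGR2GRAY)
f=lambda p,z:(onplane(p,z,P)[:,:2]*1000).round(1)
h=f([(235,106),(394,103),(389,256),(244,257)],.03); print(h.tolist(),'centre',h.mean(0),[np.linalg.norm(h[i]-h[(i+1)%4]).round(1) for i in range(4)])
m=np.zeros_like(g); m[110:255,242:388]=(g[110:255,242:388]>115)
for c in blobs(m,2000):
    print(cv2.boundingRect(c), cv2.minEnclosingCircle(f(c.reshape(-1,2),.078).astype(np.float32)))
lp=f([(286,95),(339,96),(285,0),(338,0)],.032); print('low',lp.tolist())
e=lp[2:].mean(0)-lp[:2].mean(0);e/=np.linalg.norm(e);print(np.degrees(np.arctan2(e[1],e[0])),'centre',lp[:2].mean(0)+85*e)
```

```text
[[416.3, 186.2], [590.3, 165.3], [568.5, -10.0], [394.5, 12.6]] centre [492.4    88.525] [np.float64(175.3), np.float64(176.7), np.float64(175.5), np.float64(175.0)]
(256, 124, 117, 117) ((491.6552734375, 94.80621337890625), 60.04042434692383)
low [[474.0, 189.3], [531.0, 180.3], [487.5, 285.2], [542.4, 277.5]]
82.65232805087253 centre [513.3706375  269.10201208]
```

Dish at (491.7,94.8), heater centre at (492.4,88.5) and (492.9,88.2) from two views, so about 6 mm is still to go. I'll nudge it the same way.

Run:
```python
from util import *
for p in ((.490,.0740,.046),(.4895,.0535,.046),(.4898,.0455,.046)): print(delta(p,down(-8)))
```

```text
(array([0.02, 0.12, 0.13]), array([-0.001 ,  0.0059,  0.2895]))
(array([0.02, 0.12, 0.13]), array([0.0013, 0.0263, 0.2895]))
(array([0.02, 0.12, 0.13]), array([0.0027, 0.0342, 0.2895]))
```

Request:
move_arm --pt "0 0 0 -0.001 0.006 0.045 0.0" --pt "0 0 0 -0.001 0.006 0.095 0.0" --pt "0 0 0 -0.001 0.006 0.145 0.0" --pt "0 0 0 -0.001 0.006 0.19 0.0" --pt "0 0 0 -0.001 0.006 0.23 0.0" --pt "0 0 0 -0.001 0.006 0.26 0.0" --pt "0 0 0 -0.001 0.006 0.28 0.0" --pt "0 0 0 -0.001 0.006 0.289 0.0" --pt "0 0 0 0 0.014 0.289 0.0" --pt "0 0 0 0.001 0.021 0.289 0.0"

```text
clock: 17.0
position: [0.4914, 0.0582, 0.0484]
ee_rot: [0.998, -0.069, 0.0, -0.0]
ft_force: [-0.2, -0.9, 0.6]
grip_width: 0.0
```

Run:
```python
from util import *
o=manip.get_obs(); print(o['position'],o['ft_force'],delta((.4898,.0455,.046),down(-8)))
```

```text
[0.49137959 0.05820641 0.04840127] [-0.22395134 -0.91382511  0.60936257] (array([-0.  , -0.03,  0.13]), array([0.0002, 0.0128, 0.0024]))
```

Then back off, rise, and look while swinging toward the low plate.

Request:
move_arm --pt "0 0 0 0 0.004 0.001 0.0" --pt "0 0 0 0 0.007 0.001 0.0" --pt "0 0 0 0 0.01 0.001 0.0" --pt "0 0 0 0 0.0125 0.001 0.0" --pt "0 0 0 0 0.0125 0.001 0.0" --pt "0 0 0 0 0.0125 0.001 0.0"

```text
clock: 17.6
position: [0.4895, 0.0463, 0.0469]
ee_rot: [0.998, -0.069, 0.0, 0.0]
ft_force: [0.7, 1.6, 0.4]
grip_width: 0.004
```

Request:
move_arm --pt "0 0 0 0 -0.01 0 0.0" --pt "0 0 0 0 -0.025 -0.0 0.0" --pt "0 0 0 0 -0.03 -0.04 0.0" --pt "0 0 0 0 -0.03 -0.09 0.0" --pt "0 0 0 0 -0.03 -0.14 0.0" --pt "0 0 0 0 -0.05 -0.18 0.0" --pt "0 0 0 0 -0.09 -0.2 0.0" --pt "0 0 0 0 -0.12 -0.21 0.03" --pt "0 0 0 0 -0.12 -0.21 0.07" --pt "0 0 0 0 -0.12 -0.21 0.07"

```text
clock: 18.6
position: [0.5054, 0.1661, 0.2565]
ee_rot: [0.998, -0.068, -0.0, 0.0]
ft_force: [0.6, -1.3, -0.1]
grip_width: 0.506
```

Request:
move_arm --pt "0 0 0 0 0 0 0.07" --pt "0 0 0 0 0 0 0.07" --pt "0 0 0 0 0 0 0.07"

```text
clock: 18.9
position: [0.5059, 0.1642, 0.2565]
ee_rot: [0.998, -0.07, -0.0, 0.0]
ft_force: [-0.7, -0.2, 0.4]
grip_width: 0.822
```

Run:
```python
from util import *
o=manip.get_obs(); print(o['position'],o['ft_force'])
im,P=shot('wrist'); cv2.imwrite('pics/w10.png',im); import json
json.dump({k:np.asarray(v).tolist() for k,v in P.items()},open('w10.json','w'))
hsv=cv2.cvtColor(im,cv2.COLOR_BGR2HSV)
for t in(200,215,230):
    for c in blobs(((hsv[...,2]>t)&(hsv[...,1]<40)),2000)[:5]: print(t,cv2.boundingRect(c),'low?',rect(c,.032,P))
```

```text
[0.50586992 0.16421769 0.25647533] [-0.67240152 -0.23892497  0.43617425]
200 (245, 232, 133, 124) low? (487.8, 69.8, 135.0, 134.5, 126.62)
200 (275, 0, 65, 152) low? (514.6, 278.3, 129.9, 55.3, 82.66)
215 (245, 232, 133, 123) low? (487.8, 69.8, 134.8, 134.5, 126.62)
215 (275, 0, 65, 152) low? (514.6, 278.3, 129.9, 55.3, 82.68)
230 (245, 233, 133, 122) low? (487.6, 70.0, 135.1, 134.0, 172.11)
230 (275, 0, 65, 152) low? (514.8, 278.2, 130.1, 55.0, 82.87)
```

View pics/w10.png

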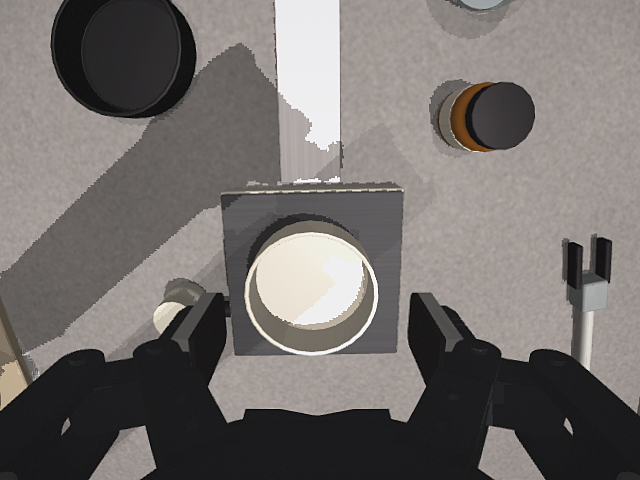

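Viewed from here (picture 11): the dish is well centred on the heater, and the low plate runs at columns 275–340 to the heater's side at row ~182. Checking the numbers.

Run:
```python
from util import *
import json
P={k:np.array(v) for k,v in json.load(open('w10.json')).items()}
im=cv2.imread('pics/w10.png'); hsv=cv2.cvtColor(im,cv2.COLOR_BGR2HSV)
f=lambda p,z:(onplane(p,z,P)[:,:2]*1000).round(1)
h=f([(222,194),(403,190),(397,352),(235,355)],.03); print('heater',h.mean(0),[np.linalg.norm(h[i]-h[(i+1)%4]).round(1) for i in range(4)])
c=[c for c in blobs((hsv[...,2]>200)&(hsv[...,1]<40),2000) if cv2.boundingRect(c)[1]>200][0]
print('bright dish',cv2.boundingRect(c))
a=np.linspace(0,2*np.pi,40,endpoint=False)
print('dish',cv2.minEnclosingCircle(f(np.c_[312+67*np.cos(a),293.5+61.5*np.sin(a)],.078).astype(np.float32)))
e=f([(281,182),(340,182)],.032); u=np.array([np.cos(np.radians(82.7)),np.sin(np.radians(82.7))])
print('low end',e.tolist(),'centre',e.mean(0)+85*u)
print(im[150:200:3,310].mean(1).round())
```

```text
heater [493.475  88.8  ] [np.float64(173.0), np.float64(175.2), np.float64(175.3), np.float64(175.1)]
bright dish (245, 232, 133, 124)
dish ((491.924560546875, 89.9474105834961), 59.91462326049805)
low end [[476.2, 189.3], [531.1, 181.6]] centre [514.45049173 269.76102762]
[167. 166. 167. 166. 166. 166. 165. 165. 164. 162. 247. 138.  90. 111.
  67.  89.  89.]
```

Dish (491.9,89.9) against heater centre (493.0,88.6): within 2 mm, so it stays. Now the low plate, centre about (514,269.3), angle 82.7°.

Run:
```python
from util import *
print(delta((.514,.2693,.12),down(-7.3)))
```

```text
(array([ 0.03,  0.01, -0.66]), array([-0.0064, -0.1051,  0.1365]))
```

Request:
move_arm --pt "0 0 -0.7 -0.002 -0.03 0.02 0.068" --pt "0 0 -0.7 -0.004 -0.07 0.05 0.068" --pt "0 0 -0.7 -0.006 -0.1 0.09 0.068" --pt "0 0 -0.7 -0.006 -0.105 0.12 0.068" --pt "0 0 -0.7 -0.006 -0.105 0.1365 0.068" --pt "0 0 -0.7 -0.006 -0.105 0.1365 0.068" --pt "0 0 -0.7 -0.006 -0.105 0.1365 0.068" --pt "0 0 -0.7 -0.006 -0.105 0.1365 0.068"

```text
clock: 19.75
position: [0.5156, 0.2695, 0.1221]
ee_rot: [0.998, -0.064, 0.001, -0.0]
ft_force: [0.1, -0.1, 0.8]
grip_width: 0.799
```

Run:
```python
from util import *
o=manip.get_obs(); T=R.from_quat(o['ee_rot']); print(o['position'])
im,P=shot('wrist'); cv2.imwrite('pics/w11.png',im)
g=cv2.cvtColor(im,cv2.COLOR_BGR2GRAY)
for r in range(80,300,20):
    d=np.abs(np.gradient(cv2.GaussianBlur(g,(5,5),0)[r].astype(float)))
    l=200+np.argmax(d[200:310]); q=325+np.argmax(d[325:420]); 
    w=T.inv().apply(onplane([(l,r),(q,r)],.032,P)-o['position'])*1000
    print(r,l,q,w[:,:2].round(1).tolist())
e=cv2.GaussianBlur(g,(5,5),0)[:300,318].astype(float); print(np.argsort(-np.abs(np.gradient(e)))[:8])
```

```text
[0.51555391 0.26950021 0.12214034]
80 268 375 [[-26.8, -95.8], [33.7, -95.8]]
100 305 348 [[-5.9, -84.7], [18.6, -84.8]]
120 264 359 [[-29.6, -73.7], [25.1, -73.7]]
140 264 359 [[-29.9, -62.4], [25.4, -62.4]]
160 265 358 [[-29.7, -50.9], [25.1, -50.9]]
180 265 358 [[-30.1, -39.1], [25.4, -39.1]]
200 266 378 [[-29.8, -27.0], [37.8, -27.0]]
220 267 355 [[-29.6, -14.6], [24.2, -14.6]]
240 256 356 [[-36.9, -2.0], [25.1, -1.9]]
260 269 356 [[-29.2, 11.1], [25.5, 11.1]]
280 269 355 [[-29.7, 24.6], [25.3, 24.6]]
[100 101 236  97 102 237 235  99]
```

Request:
move_arm --pt "0 0 0 -0.0022 0 0.03 0.068" --pt "0 0 0 -0.0022 0 0.06 0.068" --pt "0 0 0 -0.0022 0 0.08 0.068" --pt "0 0 0 -0.0022 0 0.095 0.068" --pt "0 0 0 -0.0022 0 0.104 0.068" --pt "0 0 0 -0.0022 0 0.104 0.068" --pt "0 0 0 -0.0022 0 0.104 0.068" --grip_force 45

```text
clock: 20.5
position: [0.5127, 0.2706, 0.0172]
ee_rot: [0.998, -0.063, 0.001, -0.0]
ft_force: [0.5, 0.4, 0.4]
grip_width: 0.797
```

Request:
move_arm --pt "0 0 0 0 0 0.001 0.05" --pt "0 0 0 0 0 0.001 0.05" --pt "0 0 0 0 0 0.001 0.05" --pt "0 0 0 0 0 0.001 0.05" --pt "0 0 0 0 0 0.001 0.05" --pt "0 0 0 0 0 0.001 0.05"

```text
clock: 21.1
position: [0.5129, 0.2707, 0.0168]
ee_rot: [0.998, -0.063, 0.001, -0.0]
ft_force: [-1.4, -1.9, 7.3]
grip_width: 0.64
```

Request:
move_arm --pt "0 0 0 0 0 -0.004 0.05" --pt "0 0 0 0 0 -0.02 0.05" --pt "0 0 0 0 0 -0.05 0.05" --pt "0 0 0 0 0 -0.09 0.05" --pt "0 0 0 0 0 -0.13 0.05" --pt "0 0 0 0 0 -0.17 0.05" --pt "0 0 0 0 0 -0.2 0.05" --pt "0 0 0 0 0 -0.21 0.05" --pt "0 0 0 0 0 -0.21 0.05"

```text
clock: 22.0
position: [0.5124, 0.2707, 0.2268]
ee_rot: [0.998, -0.063, 0.001, -0.0]
ft_force: [0.7, -1.1, -3.5]
grip_width: 0.638
```

Run:
```python
from util import *
o=manip.get_obs(); print(o['position'],o['ft_force'])
print(delta((.455,-.046,.235),down(-83.5)),delta((.52,-.17,.2),down(-83.5)))
```

```text
[0.51241307 0.27065233 0.226756  ] [ 0.67922581 -1.13954849 -3.45947192]
(array([-0.13, -0.08, 76.31]), array([-0.0173,  0.3213, -0.0086])) (array([-0.13, -0.08, 76.31]), array([0.0626, 0.4363, 0.0265]))
```

Request:
move_arm --pt "0 0 4 0 0.015 0 0.05" --pt "0 0 12 -0.004 0.05 0 0.05" --pt "0 0 20 -0.006 0.085 0 0.05" --pt "0 0 28 -0.008 0.12 0 0.05" --pt "0 0 36 -0.01 0.155 0 0.05" --pt "0 0 44 -0.012 0.19 0 0.05" --pt "0 0 52 -0.014 0.225 0 0.05" --pt "0 0 60 -0.016 0.265 0 0.05" --pt "0 0 68 -0.017 0.3 0 0.05" --pt "0 0 76.3 -0.017 0.321 0 0.05"

```text
clock: 23.0
position: [0.4532, -0.0493, 0.2235]
ee_rot: [0.743, -0.669, -0.001, 0.001]
ft_force: [-0.4, 0.3, -2.8]
grip_width: 0.639
```

Request:
move_arm --pt "0 0 0 0 0 0 0.05" --pt "0 0 0 0 0 0 0.05" --pt "0 0 0 0 0 0 0.05" --pt "0 0 0 0 0 0 0.05"

```text
clock: 23.4
position: [0.455, -0.045, 0.2249]
ee_rot: [0.747, -0.665, -0.0, 0.0]
ft_force: [0.6, 0.5, -2.5]
grip_width: 0.643
```

```bash
cat > held.py <<'E'
from util import *
o=manip.get_obs(); T=R.from_quat(o['ee_rot']); im,P=shot('wrist'); cv2.imwrite('pics/w12.png',im)
print(o['position'],o['ft_force'])
hsv=cv2.cvtColor(im,cv2.COLOR_BGR2HSV); g=hsv[...,2]
for t in(190,205):
    for c in blobs((g>t)&(hsv[...,1]<40),1500)[:6]: print(t,cv2.boundingRect(c),rect(c,.044,P))
z=o['position'][2]+.0152
L=[];Rr=[]
for r in range(90,245,10):
    seg=np.where(g[r,200:320]>185)[0]; L.append((200+seg.min()-.5,r))
    seg=np.where(g[r,320:415]>185)[0]; Rr.append((320+seg.max()+.5,r))
far=[(c,np.argmax(g[40:140,c]>185)+40-.5) for c in range(250,390,10)]
tl=lambda p:T.inv().apply(onplane(p,z,P)-o['position'])*1000
l,r,f=tl(L),tl(Rr),tl(far)
print('left',np.polyfit(l[:,1],l[:,0],1),'right',np.polyfit(r[:,1],r[:,0],1),'far y',f[:,1].round(1))
print(delta((.5206,-.1702,.2),down(-83.5)),delta((.5206,-.1702,.0408),down(-83.5)))
E
python3 held.py
```

```text
[ 0.4549751  -0.04503636  0.22489087] [ 0.60346643  0.46453759 -2.52279185]
190 (230, 78, 175, 221) (471.1, -43.7, 186.1, 137.6, 6.54)
190 (438, 47, 80, 206) (520.4, -170.3, 168.1, 54.4, 6.42)
190 (67, 73, 154, 161) (489.0, 105.8, 131.8, 128.0, 116.62)
190 (372, 0, 102, 38) (617.9, -108.6, 78.7, 27.4, 97.95)
205 (238, 80, 166, 190) (484.5, -42.5, 157.6, 135.6, 6.35)
205 (118, 77, 103, 140) (488.7, 74.0, 109.2, 74.7, 160.92)
left [  0.0420171  -31.85777605] right [-6.62892947e-04  2.74554483e+01] far y [-83.9 -84.5 -84.4 -84.4 -86.7 -84.4 -84.4 -84.4 -84.4 -84.4 -84.4 -84.4
 -84.2 -84.5]
(array([0.02, 0.02, 0.14]), array([ 0.1318, -0.0507,  0.025 ])) (array([0.02, 0.02, 0.14]), array([ 0.1318, -0.0507,  0.1842]))
```

The pile top is at (520.4,-170.3), 6.4°, and the held plate sits straight in the jaws with its centre about 0.5 mm along tool y. Going over and down to just above the pile.

Request:
move_arm --pt "0 0 0.1 0.035 -0.014 0 0.05" --pt "0 0 0.1 0.08 -0.03 0.02 0.05" --pt "0 0 0.1 0.12 -0.046 0.05 0.05" --pt "0 0 0.1 0.1314 -0.051 0.085 0.05" --pt "0 0 0.1 0.1314 -0.051 0.12 0.05" --pt "0 0 0.1 0.1314 -0.051 0.15 0.05" --pt "0 0 0.1 0.1314 -0.051 0.168 0.05" --pt "0 0 0.1 0.1314 -0.051 0.174 0.05" --pt "0 0 0.1 0.1314 -0.051 0.174 0.05" --pt "0 0 0.1 0.1314 -0.051 0.174 0.05"

```text
clock: 24.45
position: [0.5215, -0.1708, 0.0524]
ee_rot: [0.746, -0.666, 0.001, -0.0]
ft_force: [-0.1, -1.0, -3.2]
grip_width: 0.642
```

Run:
```python
from util import *
o=manip.get_obs();T=R.from_quat(o['ee_rot'])
print(o['position'],o['ft_force'])
t=np.array([.5205,-.1702,.0408])+T.apply([-.0004,-.0003,0])
print(delta(t,down(-83.55)))
```

```text
[ 0.52147001 -0.17082573  0.05242543] [-0.09270725 -1.00264829 -3.23940434]
(array([-0.08, -0.04, -0.02]), array([-0.0011,  0.0006,  0.0116]))
```

Request:
move_arm --pt "0 0 0 -0.0006 0.0004 0.004 0.05" --pt "0 0 0 -0.0006 0.0004 0.007 0.05" --pt "0 0 0 -0.0006 0.0004 0.009 0.05" --pt "0 0 0 -0.0006 0.0004 0.0103 0.05" --pt "0 0 0 -0.0006 0.0004 0.0112 0.05" --pt "0 0 0 -0.0006 0.0004 0.0112 0.05"

```text
clock: 25.05
position: [0.5202, -0.1704, 0.0408]
ee_rot: [0.745, -0.667, 0.0, 0.0]
ft_force: [-4.5, 1.7, 5.5]
grip_width: 0.643
```

Contact is felt (about 9 N change). Release, rise and look.

Request:
move_arm --pt "0 0 0 0 0 -0.0002 0.058" --pt "0 0 0 0 0 -0.0002 0.062" --pt "0 0 0 0 0 -0.0002 0.068" --pt "0 0 0 0 0 -0.0002 0.07" --pt "0 0 0 0 0 -0.0002 0.07" --pt "0 0 0 0 0 -0.04 0.07" --pt "0 0 0 0 0 -0.09 0.07" --pt "0 0 0 0 0.02 -0.14 0.07" --pt "0 0 0 0 0.05 -0.18 0.07" --pt "0 0 0 0 0.07 -0.2 0.07"

```text
clock: 26.05
position: [0.4505, -0.1781, 0.2433]
ee_rot: [0.746, -0.666, 0.002, -0.0]
ft_force: [0.0, -1.3, 0.5]
grip_width: 0.819
```

Request:
move_arm --pt "0 0 0 0 0 0 0.07" --pt "0 0 0 0 0 0 0.07" --pt "0 0 0 0 0 0 0.07"

```text
clock: 26.35
position: [0.4506, -0.1778, 0.2391]
ee_rot: [0.746, -0.666, -0.001, 0.0]
ft_force: [-0.2, -0.2, -0.8]
grip_width: 0.819
```

```bash
python3 pile.py w13 .056
python3 - <<'E'
from util import *
a,_=shot('top'); s,_=shot('side')
a0=cv2.imread('pics/top0.png')
cv2.imwrite('pics/t13.png',a)
w=cv2.imread('pics/w13.png')
v=np.hstack([cv2.resize(w[0:300,150:450],(400,400)),cv2.resize(s[180:340,220:400],(400,400))]); 
v2=np.hstack([cv2.resize(a[150:350,120:500],(400,210)),cv2.resize(a0[150:350,120:500],(400,210))])
cv2.imwrite('pics/final.png',np.vstack([v,v2])[:600])
P=cams.camera_params('top')
hsv=cv2.cvtColor(a,cv2.COLOR_BGR2HSV)
for t in(110,125,140):
    for c in blobs(hsv[...,2]>t,500):
        x,y,ww,h=cv2.boundingRect(c)
        if 270<x<345 and 230<y<300: print(t,'dish',cv2.minEnclosingCircle((onplane(c.reshape(-1,2),.078,P)[:,:2]*1000).astype(np.float32)))
E
```

```text
[ 0.4506054  -0.1778027   0.23908223] [ 0.11199161 -0.99370873]
190 (282, 18, 71, 212) (520.5, -170.8, 167.6, 55.2, 6.59)
190 (0, 61, 61, 148) (487.2, 74.8, 126.9, 59.1, 176.55)
205 (282, 18, 71, 208) (522.2, -170.6, 164.1, 54.8, 6.71)
205 (0, 62, 61, 146) (487.0, 74.8, 126.0, 59.0, 176.53)
215 (282, 18, 71, 207) (522.8, -170.6, 163.2, 54.6, 6.85)
215 (0, 62, 61, 146) (487.0, 74.8, 126.0, 59.0, 176.53)
225 (282, 18, 71, 207) (522.7, -170.7, 163.1, 54.3, 6.74)
125 dish ((491.67340087890625, 90.87415313720703), 60.181365966796875)
140 dish ((491.5876159667969, 90.93192291259766), 59.16370391845703)
```

View pics/final.png

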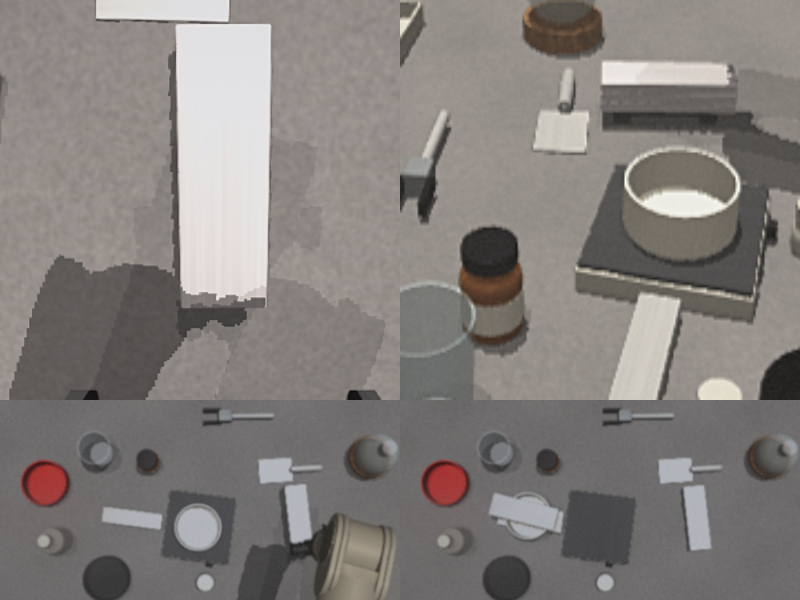

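The last composite shows the three plates squarely stacked on the stand, the dish upright in the middle of the heater, only the bare ledge left beside it, and every bystander where it was in the first top view. The robot touches nothing, so I hand in.

```bash
python3 -c "
from workcell import manip
print(manip.get_obs()['clock'],manip.hand_in())"
```

```text
the job is handed in; nothing more can be done
26.5 None
```

The job is done in the order asked and handed in at 26.5 s. I lifted the top plate off the dish and laid it on the pile. Then I slid the dish from inside onto the heater, with one more 6 mm nudge after a look, and laid the low plate on top.

**Last checks:**
- **Plate pile:** the top of the pile measured (520.5, -170.8) mm at 6.6°. The pile plate was at (520.3, -170.5) mm and 6.5°, and no lower plate shows beneath. Both plates were lowered onto contact before release, with a force change of about 14 N and 9 N.
- **Dish:** it stands upright at about (491.8, 90.4) mm, and the heater's middle measured about (493.0, 88.6) mm. It is about 2 mm off centre, roughly what the camera calibration allows.
- **Bystanders:** by eye in the last top picture they are where they were at the start. The arm was clear of everything at hand-in.

**What disagreed:**
- The heater's dark surface measured about 175 mm across, not the 180 mm given, so I used its centre rather than its edges.
- I could not see clearly that the low plate was dragged against the heater. It measured within about 1 mm of its starting place, so I gripped it where I saw it.

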